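# Take the laminate press apart

## Task

The soldered billet has cooled flat under the weight on the firebrick: take the press apart from the top down, in this order: stand the iron weight upright in the middle of the rimmed rubber pad, lay the ceramic tile on the wire rest between its turned-up ends, lay the copper and brass billet flat in the galvanised tray, and lay the steel flat in the wooden cradle between its end cheeks. Put the iron weight down gently (do not let it drop onto the pad), centre each thing on its place and let go of it before you take the next, and do not knock the glass flux jar about.

Things in the scene. Friction and masses are not known exactly. Their poses are not given: they have to be found in the camera images.
- weight: black cast-iron weight with flat faces, 64 x 64 mm across and 94 mm tall with its top ring (the solid body is 72 mm tall; up to about 50 mm its sides are upright, above that they slope inward), about 0.9 kg; on top of the stack. Origin: centre of its underside; z up; its flat sides face along its x and y axes, which lie within 0.15 rad of the tile's. Grip it across two opposite sides 25 to 45 mm above its foot
- tile: pale ceramic tile, 60 (x) x 90 (y) x 11 mm thick, 0.12 kg; second from the top, its two ends show beyond the weight. Origin: centre of its underside; z up, long axis y. Grip it across its 60 mm width; nothing is under its long edges but the narrower steel flat 9 mm lower
- billet: three-layer copper-brass-copper bar, 30 (x) x 112 (y) x 9 mm thick, about 0.26 kg; third from the top, its copper ends show beyond the tile. Origin: centre of its underside; z up, long axis y. Grip it across its 30 mm width
- steel_flat: bright ground steel bar, 50 (x) x 150 (y) x 10 mm thick, about 0.56 kg; lowest of the stack, lying on the firebrick along the brick, its ends show beyond the billet. Origin: centre of its underside; z up, long axis y. Grip it across its 50 mm width
- press_brick: pale scorched firebrick, 112 (x) x 229 (y) x 62 mm high, fixed; the stack stands on its middle. Origin: centre of its underside; z up, long axis y
- pad: round black rubber pad, 106 mm across, fixed: floor 6 mm above the bench, raised rim 11 mm high and 6 mm wide, about 92 mm clear inside the rim. Place of the iron weight. Origin: centre of its underside; z up
- wire_rest: bent-wire rest, 42 (x) x 118 (y) mm, 33 mm high, fixed: two rails along y (tops 15 mm above the bench) with turned-up ends 106 mm apart inside; its long sides are open. Place of the ceramic tile, long axis along the rest's. Origin: centre of its underside; z up, long axis y
- tray: open galvanised sheet-metal tray, 136 (x) x 80 (y) mm, walls 2 mm thick and 34 mm high, floor 2 mm thick, fixed; 132 x 76 mm inside. Place of the billet, its long axis along the tray's long axis x. Origin: centre of its underside; z up
- cradle: wooden cradle, 40 (x) x 192 (y) mm, fixed: cork floor 16 mm above the bench, end cheeks 26 mm high and 168 mm apart inside; its long sides are open and it is narrower than the steel flat. Place of the steel flat, long axis along the cradle's. Origin: centre of its underside; z up, long axis y
- jar: small glass jar of white flux powder with a tin lid, 56 mm across, 60 mm tall, loose on the bench beyond the firebrick; not to be knocked or moved. Origin: centre of its underside; z up
Mind the look-alikes: they are no part of the job. Leave any purple look-alike of the tile alone.

How it is judged:
On the way, in this order (a step that is already met when the one before it is completed fails the run):
1. the iron weight stands on the rubber pad, let go (horizontal distance between weight and pad below 0.015 m and z of weight in the frame of pad between 0.002 and 0.01 m and angle between weight's own z axis and vertical below 0.06 rad and contact force between weight and pad above 1 N and linear speed of weight below 0.02 m/s and angular speed of weight below 0.15 rad/s and contact force between the fingers and weight below 0.5 N), for 0.2 s.
2. the ceramic tile lies on the wire rest, let go (x of tile in the frame of wire_rest between -0.015 and 0.015 m and y of tile in the frame of wire_rest between -0.0115 and 0.0115 m and z of tile in the frame of wire_rest between 0.011 and 0.018 m and angle between tile's own z axis and vertical below 0.07 rad and angle between the y axis of tile and the y axis of wire_rest, either way round below 0.3 rad and linear speed of tile below 0.02 m/s and angular speed of tile below 0.15 rad/s and contact force between the fingers and tile below 0.5 N), for 0.2 s.
3. the billet lies flat in the tray, let go (x of billet in the frame of tray between -0.018 and 0.018 m and y of billet in the frame of tray between -0.028 and 0.028 m and z of billet in the frame of tray between -0.001 and 0.006 m and angle between billet's own z axis and vertical below 0.07 rad and linear speed of billet below 0.02 m/s and angular speed of billet below 0.15 rad/s and contact force between the fingers and billet below 0.5 N), for 0.2 s.
4. the steel flat lies in the wooden cradle, let go (x of steel_flat in the frame of cradle between -0.013 and 0.013 m and y of steel_flat in the frame of cradle between -0.0125 and 0.0125 m and z of steel_flat in the frame of cradle between 0.012 and 0.02 m and angle between steel_flat's own z axis and vertical below 0.05 rad and angle between the y axis of steel_flat and the y axis of cradle, either way round below 0.25 rad and linear speed of steel_flat below 0.02 m/s and angular speed of steel_flat below 0.15 rad/s and contact force between the fingers and steel_flat below 0.5 N), for 0.2 s.
At the end, for the whole second after the job is handed in: All let go and at rest: weight upright in the pad, within 15 mm of its centre; tile flat on the rest's rails (15 mm crosswise, 11.5 mm lengthwise, 0.3 rad); billet flat on the tray floor (28 and 18 mm); steel flat on the cradle floor between the cheeks (13 and 12.5 mm, 0.25 rad) (all of step 1 and all of step 2 and all of step 3 and all of step 4); the robot touches nothing.
It fails at once if the iron weight is dropped onto its pad (more than 150 N) (contact force between weight and pad above 150 N).
It fails at once if the flux jar is moved more than 20 mm or tipped (distance of jar from where it was at the start of the episode above 0.02 m or angle between jar's own z axis and vertical above 0.3 rad).
It also fails if it takes over 112 s, if anything falls off the work surface, if the arm or the gripper's body presses on something with over 40 N, if the wrist force passes 120 N, or if a joint passes its speed limit or range.

## Robot

A 6-joint arm with a two-finger parallel gripper is mounted at the origin on a cart in front of the work surface, level with it; the furniture and walls round the work are solid. World frame = base frame: x ahead of the robot, y to its left, z up, the work surface at z = 0. Lengths are in m, angles in rad, forces in N, time in s.
With the tool pointing down it reaches from about 0.25 to 0.775 m from the base axis. Payload 4 kg.
Tool frame: the origin (TCP) lies between the finger pads; the fingertips stand 11 mm ahead of it and the grasp point (between the pads) lies 8 mm behind it; z points along the fingers, y is the line along which they close (so a half turn about z gives the same grasp; the last joint's range is limited). The gripper opens to 85 mm and grips with 20 to 120 N. Pads are 22 mm wide; open, the fingers measure 114 mm over their backs; the gripper's body (76 mm by 85 mm) begins 54 mm behind the grasp point. The pads swing forward as they close: fully open they stand 13 mm farther back than shut.
Start: joints at [1.21, 0.087, 1.371, -0, 1.684, -0.103], TCP at [0.14, 0.532, 0.242] pointing down, gripper open.
Joint ranges: [-3.1, 3.1], [-0.76, 2.03], [0.27, 2.55], [-1.08, 4.22], [0.17, 2.65], [-2.57, 2.57]. Speed limits (rad/s): [2.79, 2.79, 3.14, 3.14, 3.14, 3.14].

## Interface

Orientations are given as [roll, pitch, yaw] about the fixed x, y, z axes, in that order (R = Rz(yaw) Ry(pitch) Rx(roll)).
In Python, from station import * gives the robot as it stands. Calls block until the motion is done:
- move_ptp(position, orientation): joint-space move of the TCP to a pose.
- move_l(position, ori=None, feed=0.15): straight line of the TCP; ori=None keeps the orientation; feed is the mean speed in m/s.
- movej(angles): joint-space move.
- set_gripper(opening, grip_force=None): finger opening in m; grip_force is the grip in N (None keeps the last); returns when the fingers have stopped.
- wait(seconds).
- solve_ik(position, orientation): joint angles nearest the present ones, or None.
- state(): the state.
- get_image(name): name is "scene" or "top" or "wrist"; returns a dict with "image" (480x640x3 uint8, blue, green, red), "fx", "fy", "cx", "cy" (pixels), "rvec" (rotation vector, rad) and "tvec" (3), from world to camera coordinates, as OpenCV has them; the wrist camera has in their place "hand_eye" (4x4, takes a point from camera to tool coordinates, whose origin is the TCP and whose axes are the flange's). Camera axes: x right, y down, z forward; pixel columns grow to the right and rows downward; lengths in m; the calibration is good to about 2 mm. A picture is of the moment at which its call begins: read the wrist's pose just before it. There is no depth.
A pose or a line that the arm cannot do raises MotionError and nothing moves.
- finish_job(): hands the job in; it is judged then, once.
Trained networks look in the newest picture that a camera, given by its name, has taken for a name from the list of things; names that differ only in an ending like _2 or _b are one class to them, and where a whole thing is asked for, a point or a joint stands for the part that bears it (a point fixed in the world has none). Each returns a list of dicts, best first, with "p" (0 to 1); they miss things now and then, are a little off and sometimes report something else, mostly with a low value. They report only what shows in the picture. A call takes as long as a camera call. They do not tell look-alikes from the thing itself.
- boxes_of(camera, target): "xyz" ([x, y, z] in m, in world coordinates, good to about 4 mm: the middle of the surface that is visible of it).
- outline_of(camera, target): "pixels" (480x640 bool, what is visible of it).
- spot_point(camera, target): "xyz" ([x, y, z] in m, in world coordinates, good to about 4 mm: a listed point, or the origin of a listed thing).
The state is a dict: "time": time; "joint_positions": joint angles; "joint_vel": joint speeds; "effort": joint torques, N m; "ee_pos": TCP position; "tcp_rot": TCP orientation; "contact_force": force on the tool from outside, world axes, zero at the start; "wrist_torque": the same for the moment, N m; "gripper_width": finger opening in m; "gripper_force": force on a finger pad.
Only numpy, scipy, OpenCV 4.12 (cv2) and the standard library are available. Lean on these libraries where they do the work, as an engineer would, in place of code of your own. Each camera call takes 0.05 s, during which the arm holds its last target. There are 200 camera calls.

## Working session

There is one attempt and no reset: what is moved stays moved. The work goes in short steps, each a Python script; the robot and the scene stay as the last script left them, time stands still between calls to the robot, and variables do not carry over. Pictures are saved under pics/ and viewed, at most 14 in all, crops included, and the job is handed in when it is done.

```bash
ls; mkdir -p pics; python3 - <<'E'
from station import *
import cv2
for c in ("top","scene"):
    d=get_image(c); cv2.imwrite(f"pics/{c}0.png",d["image"]); print(c,d["fx"],d["cx"],d["cy"],d["rvec"],d["tvec"])
    for n in ("weight","tile","billet","steel_flat","press_brick","pad","wire_rest","tray","cradle","jar"):
        print(n,[(round(r["p"],2),[round(float(v),3) for v in r["xyz"]]) for r in spot_point(c,n)[:3]])
print(state())
E
```

```text
pics
top 537.6444161524079 320.9359630586003 237.67685685257626 [ 2.13329829 -2.19326541  0.07956354] [0.02226896 0.55273133 1.16713888]
weight [(0.58, [0.505, -0.034, 0.09])]
tile [(0.87, [0.516, 0.141, -0.002]), (0.56, [0.501, -0.035, 0.08])]
billet []
steel_flat []
press_brick [(0.84, [0.52, -0.028, 0.002]), (0.5, [0.388, 0.251, 0.002])]
pad [(0.62, [0.388, 0.252, 0.003]), (0.24, [0.5, -0.034, 0.08])]
wire_rest [(0.62, [0.562, 0.315, -0.003])]
tray [(0.85, [0.41, -0.267, 0.007])]
cradle [(0.57, [0.535, -0.349, 0.002])]
jar [(0.77, [0.687, -0.005, -0.002]), (0.36, [0.388, 0.254, 0.003])]
scene 515.0311092911114 321.5209503184612 236.75856743270379 [ 0.64362607 -2.40566796  1.44547143] [0.46195377 0.19635549 1.0555836 ]
weight [(0.86, [0.507, -0.034, 0.091])]
tile [(0.74, [0.502, -0.035, 0.079]), (0.61, [0.52, 0.134, 0.003])]
billet [(0.5, [0.503, -0.027, 0.072])]
steel_flat [(0.59, [0.503, -0.032, 0.061])]
press_brick [(0.86, [0.519, -0.025, -0.002]), (0.58, [0.504, -0.033, 0.057]), (0.57, [0.686, -0.01, 0.003])]
pad [(0.7, [0.384, 0.249, -0.003])]
wire_rest [(0.84, [0.562, 0.315, 0.003])]
tray [(0.35, [0.502, -0.034, 0.06])]
cradle []
jar [(0.64, [0.684, -0.008, 0.001])]
{'time': 1.1, 'joint_positions': array([ 1.20991144e+00,  8.71725115e-02,  1.37068607e+00,  1.34251870e-05,
        1.68358825e+00, -1.03111508e-01]), 'joint_vel': array([ 1.12359806e-03,  1.75286087e-04, -1.82058704e-03,  9.98383915e-04,
       -2.88008801e-05, -9.94600227e-04]), 'effort': array([ 8.14085306e-04, -3.51731122e+01, -3.13465440e+01,  9.83476298e-06,
        4.62525859e-04, -2.39917654e-06]), 'ee_pos': array([0.14022468, 0.53184665, 0.24236299]), 'tcp_rot': array([3.14144623e+00, 1.74050991e-06, 2.88382079e+00]), 'contact_force': array([-0.19035677, -0.16300004, -0.01433703]), 'wrist_torque': array([-0.00391474,  0.01331653,  0.01280974]), 'gripper_force': 0.0, 'gripper_width': 0.08538613753615656}
```

View pics/top0.png

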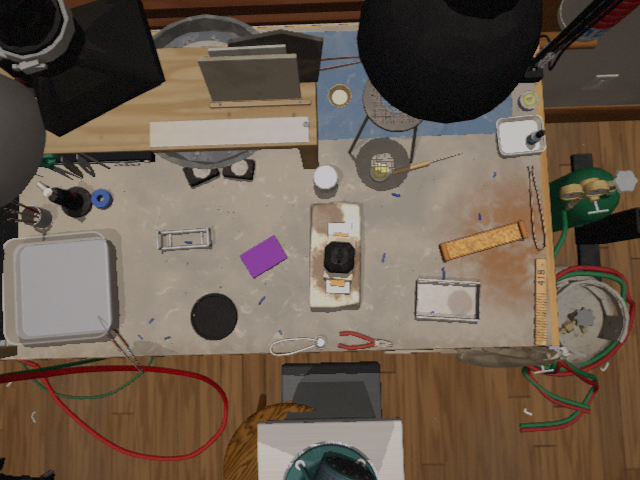

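View pics/scene0.png

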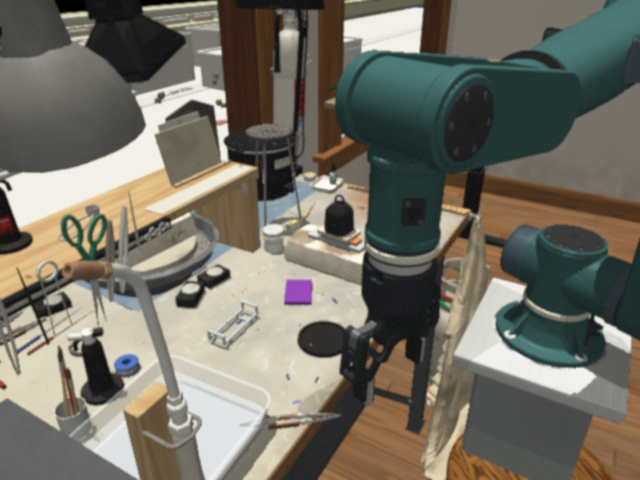

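The top view shows the stack at about (340,258) and the purple look-alike tile at (264,256), which I'll leave alone. The pad is at (214,316), the rest at (184,239), the tray at (447,300), the cradle at (482,241) and the jar at (325,178). I'll measure the four places from their outlines in the top view, then look at the stack with the wrist camera.

```bash
cat > h.py <<'E'
from station import *
import numpy as np, cv2
from scipy.spatial.transform import Rotation as Rn
def cam(name):
    st=state(); d=get_image(name)
    K=np.array([[d["fx"],0,d["cx"]],[0,d["fy"],d["cy"]],[0,0,1]])
    if name=="wrist":
        T=np.eye(4); T[:3,:3]=Rn.from_euler("xyz",st["tcp_rot"]).as_matrix(); T[:3,3]=st["ee_pos"]
        C=T@np.array(d["hand_eye"])
    else:
        R=cv2.Rodrigues(np.array(d["rvec"],float))[0]; C=np.eye(4); C[:3,:3]=R.T; C[:3,3]=-R.T@np.array(d["tvec"],float)
    return d["image"],K,C
def plane(px,K,C,z):
    px=np.atleast_2d(px).astype(float)
    r=np.c_[px,np.ones(len(px))]@np.linalg.inv(K).T@C[:3,:3].T
    return (C[:3,3]+r*((z-C[2,3])/r[:,2])[:,None])[:,:2]
def proj(p,K,C):
    q=(np.atleast_2d(p)-C[:3,3])@C[:3,:3]; q=q@K.T; return q[:,:2]/q[:,2:]
def rect(mask,K,C,z):
    "min-area rectangle at height z: centre, (long, short), yaw of long axis"
    cs,_=cv2.findContours(mask.astype(np.uint8),cv2.RETR_EXTERNAL,cv2.CHAIN_APPROX_NONE)
    c=max(cs,key=cv2.contourArea)[:,0]
    w=plane(c,K,C,z); b=cv2.boxPoints(cv2.minAreaRect((w*1000).astype(np.float32)))/1000
    e=[b[1]-b[0],b[2]-b[1]]; e.sort(key=np.linalg.norm)
    return b.mean(0),(np.linalg.norm(e[1]),np.linalg.norm(e[0])),float(np.arctan2(e[1][1],e[1][0])%np.pi)
def down(a):
    "tool down with its closing axis (y) at world angle a"
    return [np.pi,0,a+np.pi/2]
E
python3 - <<'E'
from h import *
im,K,C=cam("top")
print("cam",C[:3,3])
for n,z in (("pad",.011),("wire_rest",.025),("tray",.034),("cradle",.026),("press_brick",.062),("weight",.13),("jar",.06)):
    for o in outline_of("top",n)[:2]: print(n,round(o["p"],2),[np.round(v,3) for v in rect(o["pixels"],K,C,z)])
cv2.imwrite("pics/crop1.png",cv2.resize(im[190:320,290:390],None,fx=5,fy=4.6,interpolation=cv2.INTER_CUBIC))
# wrist look above the stack
print(solve_ik([.44,-.03,.36],down(0)),solve_ik([.44,-.03,.36],down(np.pi/2)))
E
```

```text
cam [ 0.44084305 -0.01590514  1.21392975]
pad 0.79 [array([0.387, 0.252], dtype=float32), array([0.103, 0.102], dtype=float32), np.float64(1.546)]
wire_rest 0.81 [array([0.564, 0.297], dtype=float32), array([0.081, 0.038], dtype=float32), np.float64(1.542)]
tray 0.82 [array([ 0.411, -0.262], dtype=float32), array([0.144, 0.088], dtype=float32), np.float64(1.467)]
cradle 0.58 [array([ 0.537, -0.349], dtype=float32), array([0.196, 0.04 ], dtype=float32), np.float64(1.821)]
press_brick 0.81 [array([ 0.514, -0.022], dtype=float32), array([0.226, 0.114], dtype=float32), np.float64(3.116)]
weight 0.98 [array([ 0.504, -0.029], dtype=float32), array([0.064, 0.062], dtype=float32), np.float64(3.052)]
jar 0.63 [array([ 0.678, -0.006], dtype=float32), array([0.062, 0.052], dtype=float32), np.float64(3.112)]
[-0.1967698  -0.14886922  1.36891018  0.          1.9215517  -0.1967698 ] [-0.1967698  -0.14886922  1.36891018  0.          1.9215517  -1.76756613]
```

View pics/crop1.png

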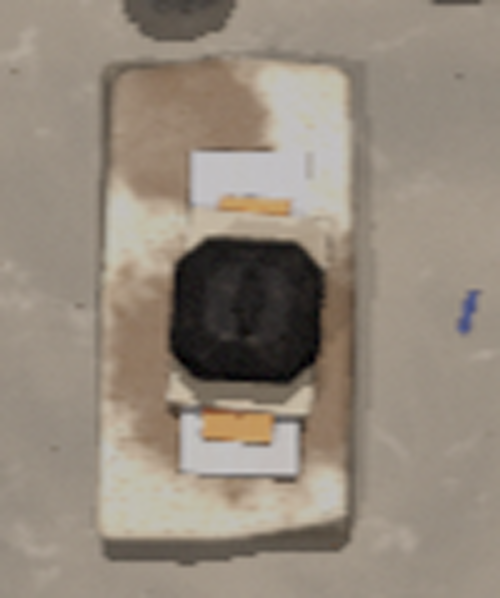

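The crop confirms the stack: black weight, cream tile, copper billet ends and bright steel on the brick, long axis roughly along world x. Next are wrist looks at the rest and the stack.

```bash
python3 - <<'E'
from h import *
d=get_image("wrist"); print(np.round(d["hand_eye"],3),d["fx"])
H=np.array(d["hand_eye"])
def look(x,y,z,yaw):
    # put the camera axis over x,y
    R=Rn.from_euler("xyz",[np.pi,0,yaw]).as_matrix(); o=R@H[:3,3]
    f=R@H[:3,2]; h=z-0.05+o[2]; off=o+f*(h/-f[2])
    p=[x-off[0],y-off[1],z]
    move_ptp(p,[np.pi,0,yaw]); wait(.3)
for n,(x,y,z,yaw) in dict(rest=(.562,.313,.3,0),stack=(.505,-.03,.36,0)).items():
    look(x,y,z,yaw)
    im,K,C=cam("wrist"); cv2.imwrite(f"pics/w_{n}.png",im); np.savez(f"w_{n}.npz",K=K,C=C,im=im)
    print(n,state()["time"],state()["ee_pos"],C[:3,3])
    for t,h in ([("wire_rest",.033)] if n=="rest" else [("weight",.142),("tile",.092),("billet",.081),("steel_flat",.072),("press_brick",.062)]):
        print(t,[(round(r["p"],2),np.round(r["xyz"],3)) for r in spot_point("wrist",t)[:2]])
        for o in outline_of("wrist",t)[:1]: print("   ",round(o["p"],2),[np.round(v,3) for v in rect(o["pixels"],K,C,h)]); np.save(f"m_{t}.npy",o["pixels"])
E
```

```text
[[-0.001 -0.965 -0.263  0.066]
 [ 1.    -0.    -0.001 -0.001]
 [ 0.001 -0.263  0.965 -0.131]
 [ 0.     0.     0.     1.   ]] 370.0135599755637
rest 3.7583 [0.60015104 0.31199428 0.30005433] [0.66753639 0.31101286 0.43127415]
wire_rest [(0.9, array([ 0.562,  0.316, -0.002]))]
    0.68 [array([0.566, 0.313], dtype=float32), array([0.116, 0.045], dtype=float32), np.float64(1.603)]
stack 5.525 [ 0.56000985 -0.03087953  0.3597658 ] [ 0.627601   -0.03181054  0.49077533]
weight []
    0.78 [array([ 0.511, -0.033], dtype=float32), array([0.074, 0.06 ], dtype=float32), np.float64(3.054)]
tile [(0.65, array([ 0.516,  0.138, -0.002]))]
    0.93 [array([0.537, 0.106], dtype=float32), array([0.076, 0.049], dtype=float32), np.float64(2.08)]
billet []
    0.56 [array([ 0.556, -0.038], dtype=float32), array([0.03, 0.01], dtype=float32), np.float64(1.429)]
steel_flat []
    0.95 [array([ 0.565, -0.036], dtype=float32), array([0.05 , 0.035], dtype=float32), np.float64(1.503)]
press_brick [(0.57, array([0.56 , 0.314, 0.002])), (0.17, array([ 0.406, -0.266,  0.002]))]
    0.93 [array([ 0.517, -0.026], dtype=float32), array([0.227, 0.109], dtype=float32), np.float64(3.096)]
```

```bash
python3 - <<'E'
import cv2,numpy as np
a=cv2.imread("pics/w_rest.png");b=cv2.imread("pics/w_stack.png")
cv2.imwrite("pics/w2.png",cv2.resize(b,(800,600)))
cv2.imwrite("pics/w1.png",a)
E
```

```text
(no output)
```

View pics/w2.png

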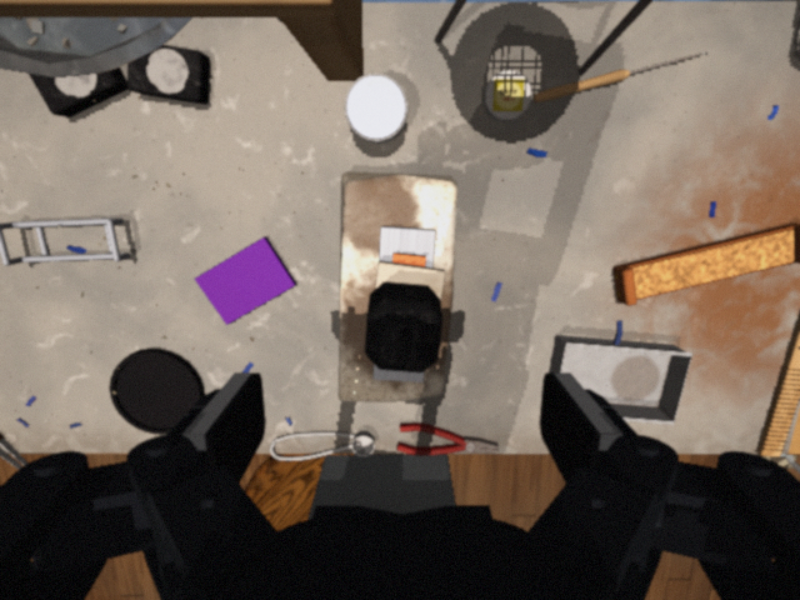

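View pics/w1.png

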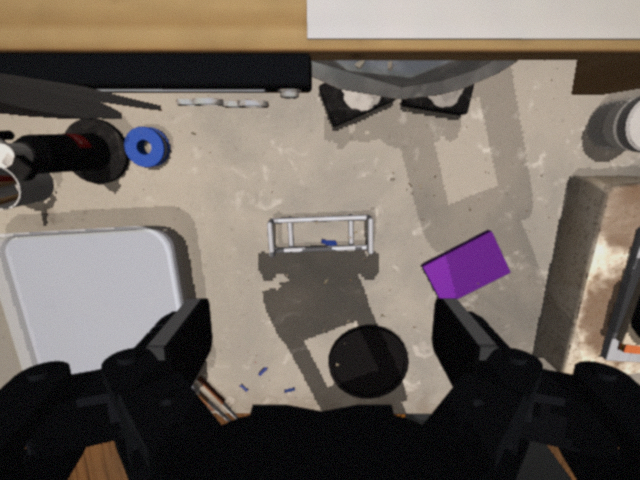

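The wrist view shows the stack at (405,310) with the weight on it, and the jar at (376,107) beyond the brick. The purple look-alike is at (247,280), and both side places are clear. The rest is at about (0.562, 0.315), long axis along y. The weight is at about (0.505, -0.032) with yaw -0.09, so I'll move it now.

```bash
cat >> h.py <<'E'
def say(t): 
    s=state(); print(t,"t=%.1f"%s["time"],"tcp",np.round(s["ee_pos"],4),"w=%.4f"%s["gripper_width"],"gf=%.1f"%s["gripper_force"],"F",np.round(s["contact_force"],1))
def lower(z0,z1,dF,step=.002,feed=.02):
    "go down in steps until the upward force rises by dF"
    f0=state()["contact_force"][2]; p=state()["ee_pos"].copy(); z=z0
    while z>z1:
        z=max(z-step,z1); move_l([p[0],p[1],z],feed=feed)
        if state()["contact_force"][2]-f0>dF: break
    say("lowered")
E
python3 - <<'E'
from h import *
ya=-.09
move_ptp([.505,-.032,.245],[np.pi,0,ya]); set_gripper(.085)
move_l([.505,-.032,.14],feed=.15); say("near")
move_l([.505,-.032,.126],feed=.04); say("at")
set_gripper(.05,80); say("gripped")
move_l([.505,-.032,.15],feed=.06); move_l([.505,-.032,.27],feed=.2); say("up")
E
```

```text
near t=7.7 tcp [ 0.5058 -0.0321  0.1411] w=0.0850 gf=0.0 F [ 0.  -0.7  0.5]
at t=8.2 tcp [ 0.5048 -0.032   0.1257] w=0.0851 gf=0.0 F [ 0.  -0.4  0.4]
gripped t=8.5 tcp [ 0.5056 -0.0317  0.1271] w=0.0584 gf=88.0 F [0.4 1.8 4.9]
up t=9.8 tcp [ 0.5043 -0.0319  0.2683] w=0.0581 gf=87.2 F [ 0.5  0.2 -8.1]
```

```bash
python3 - <<'E'
from h import *
a,_,_=cam("scene"); b,_,_=cam("wrist")
o=np.zeros((480,800,3),np.uint8); o[:,:400]=cv2.resize(a[100:340,260:460],(400,480)); o[:,400:]=cv2.resize(b,(400,300))[[min(i,299) for i in range(480)]]
cv2.imwrite("pics/held.png",o); say("")
E
```

```text
t=9.9 tcp [ 0.504  -0.0318  0.2672] w=0.0585 gf=87.2 F [ 0.2  0.3 -7.5]
```

View pics/held.png

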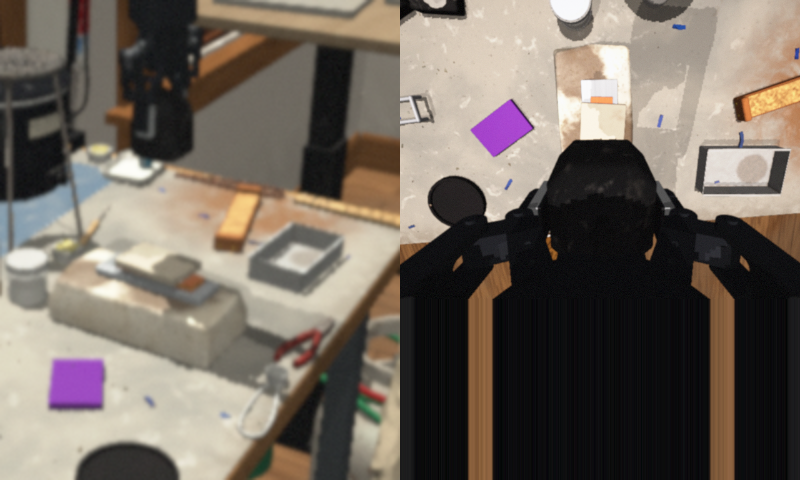

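The weight is held upright and the tile stayed on the stack. I'll take the weight to the pad and lower it until the force sensor registers contact.

```bash
python3 - <<'E'
from h import *
px,py=.387,.252
move_ptp([px,py,.20],[np.pi,0,.5]); say("over")
move_l([px,py,.062],feed=.12); wait(.1); say("low")
p=state()["ee_pos"]; print("xy err",p[:2]-[px,py])
f0=state()["contact_force"][2]; z=.062
while z>.034:
    z-=.0015; move_l([px,py,z],feed=.02)
    if state()["contact_force"][2]-f0>4: break
say("contact"); wait(.2); say("")
set_gripper(.085); wait(.2); say("open")
q=state()["ee_pos"]
move_l([px,py,.16],feed=.15); say("clear")
E
```

```text
over t=11.1 tcp [0.3878 0.2514 0.2003] w=0.0583 gf=87.2 F [ 0.2 -0.4 -7.3]
low t=12.5 tcp [0.3878 0.2524 0.0631] w=0.0586 gf=87.2 F [ 0.  -0.3 -8.1]
xy err [0.00075584 0.00039029]
contact t=16.3 tcp [0.3874 0.2522 0.0411] w=0.0583 gf=89.0 F [-4.8 -0.9  6.3]
 t=16.5 tcp [0.3874 0.2522 0.0411] w=0.0584 gf=89.1 F [-4.4 -1.6  6. ]
open t=17.1 tcp [0.3871 0.252  0.0395] w=0.0850 gf=0.0 F [-0.8 -0.1 -0.1]
clear t=18.0 tcp [0.3864 0.2517 0.1588] w=0.0847 gf=0.0 F [-0.3 -0.5 -0.5]
```

```bash
python3 - <<'E'
from h import *
move_l([.387,.252,.20],feed=.2)
move_ptp([.545,-.031,.30],[np.pi,0,0]); wait(.25)
im,K,C=cam("top")
for n,h in (("weight",.03),("tile",.092)):
    print(n,[(round(r["p"],2),np.round(r["xyz"],3)) for r in spot_point("top",n)[:3]])
    for o in outline_of("top",n)[:3]: print("  ",round(o["p"],2),[np.round(v,3) for v in rect(o["pixels"],K,C,h)])
im,K,C=cam("wrist"); print("cam",C[:3,3]); np.savez("w_stack2.npz",K=K,C=C,im=im); cv2.imwrite("pics/w3.png",im)
for t,h in (("tile",.092),("billet",.081),("steel_flat",.072),("tray",.034),("cradle",.026)):
    print(t,[(round(r["p"],2),np.round(r["xyz"],3)) for r in spot_point("wrist",t)[:3]])
    for o in outline_of("wrist",t)[:3]: print("   ",round(o["p"],2),[np.round(v,3) for v in rect(o["pixels"],K,C,h)])
say("")
E
```

```text
weight [(0.59, array([0.389, 0.254, 0.002]))]
   0.95 [array([0.386, 0.255], dtype=float32), array([0.073, 0.068], dtype=float32), np.float64(2.069)]
tile [(0.82, array([ 0.503, -0.038,  0.08 ])), (0.58, array([ 0.514,  0.137, -0.004]))]
   0.94 [array([0.512, 0.128], dtype=float32), array([0.085, 0.055], dtype=float32), np.float64(2.144)]
   0.64 [array([ 0.503, -0.031], dtype=float32), array([0.086, 0.06 ], dtype=float32), np.float64(3.015)]
cam [ 0.61245837 -0.03186268  0.43122223]
tile [(0.83, array([ 0.517,  0.139, -0.003])), (0.71, array([ 0.503, -0.032,  0.081])), (0.68, array([ 0.41 , -0.267,  0.002]))]
    0.9 [array([ 0.507, -0.034], dtype=float32), array([0.091, 0.061], dtype=float32), np.float64(3.012)]
    0.9 [array([0.537, 0.102], dtype=float32), array([0.076, 0.049], dtype=float32), np.float64(2.08)]
    0.49 [array([ 0.523, -0.027], dtype=float32), array([0.208, 0.1  ], dtype=float32), np.float64(3.084)]
billet []
    0.98 [array([ 0.555, -0.039], dtype=float32), array([0.028, 0.009], dtype=float32), np.float64(1.512)]
    0.26 [array([ 0.567, -0.036], dtype=float32), array([0.048, 0.033], dtype=float32), np.float64(1.501)]
steel_flat []
    0.93 [array([ 0.565, -0.036], dtype=float32), array([0.05 , 0.036], dtype=float32), np.float64(1.493)]
    0.51 [array([ 0.434, -0.239], dtype=float32), array([0.137, 0.084], dtype=float32), np.float64(1.486)]
tray [(0.89, array([ 0.409, -0.267,  0.003])), (0.62, array([0.388, 0.258, 0.006]))]
    0.69 [array([0.566, 0.278], dtype=float32), array([0.078, 0.042], dtype=float32), np.float64(1.606)]
    0.57 [array([ 0.415, -0.261], dtype=float32), array([0.151, 0.093], dtype=float32), np.float64(1.485)]
cradle [(0.56, array([ 0.537, -0.353, -0.   ]))]
    0.92 [array([ 0.533, -0.316], dtype=float32), array([0.137, 0.046], dtype=float32), np.float64(1.832)]
 t=20.7 tcp [ 0.545 -0.031  0.3  ] w=0.0849 gf=0.0 F [-0.5 -0.1 -0.9]
```

View pics/w3.png

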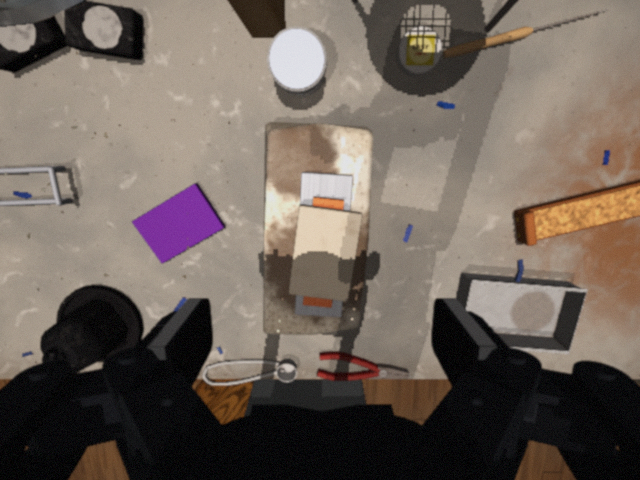

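The weight stands on the pad. Tile candidates in this view are purple at (179,223) and cream at (326,253). The cream one, lying on the stack at z≈0.08, is the real tile. Next I'll move it.

```bash
python3 - <<'E'
from h import *
x,y,ya=.505,-.033,-.13
move_ptp([x,y,.16],[np.pi,0,ya]); move_l([x,y,.10],feed=.15); move_l([x,y,.080],feed=.04); say("at")
set_gripper(.045,40); say("gripped")
move_l([x,y,.10],feed=.05); move_l([x,y,.2],feed=.2); wait(.1); say("up")
im,K,C=cam("scene"); cv2.imwrite("pics/tileup.png",im[100:340,250:490])
rx,ry,ry_=.562,.315,1.60
move_ptp([rx,ry,.15],[np.pi,0,ry_]); move_l([rx,ry,.045],feed=.12); wait(.1); say("low")
f0=state()["contact_force"][2]; z=.026
move_l([rx,ry,z],feed=.05); wait(.1)
f0=state()["contact_force"][2]
while z>.012:
    z-=.0015; move_l([rx,ry,z],feed=.02)
    if state()["contact_force"][2]-f0>2: break
say("contact")
set_gripper(.080); wait(.2); say("open")
move_l([rx,ry,.15],feed=.15)
E
```

```text
at t=22.5 tcp [ 0.5049 -0.033   0.0798] w=0.0848 gf=0.0 F [0.1 0.3 0.1]
gripped t=22.9 tcp [ 0.5055 -0.0331  0.0806] w=0.0589 gf=43.8 F [ 0.4 -0.2  2.1]
up t=24.2 tcp [ 0.5038 -0.0328  0.1975] w=0.0590 gf=43.5 F [-0.9  0.4 -0.7]
low t=26.7 tcp [0.5629 0.3154 0.0466] w=0.0588 gf=43.5 F [ 0.3 -0.2 -0.4]
contact t=29.3 tcp [0.5623 0.3151 0.0146] w=0.0587 gf=43.8 F [-0.9 -0.1  2.4]
open t=29.9 tcp [0.562  0.315  0.0139] w=0.0800 gf=0.0 F [-0.6  1.  -0.2]
```

```bash
python3 - <<'E'
from h import *
move_ptp([.545,-.031,.27],[np.pi,0,0]); wait(.25)
im,K,C=cam("top"); cv2.imwrite("pics/t2.png",cv2.resize(im[190:350,140:520],(760,320)))
for n,h in (("tile",.026),("billet",.081)):
    print(n,[(round(r["p"],2),np.round(r["xyz"],3)) for r in spot_point("top",n)[:3]])
    for o in outline_of("top",n)[:3]: print("  ",round(o["p"],2),[np.round(v,3) for v in rect(o["pixels"],K,C,h)])
im,K,C=cam("wrist"); cv2.imwrite("pics/w4.png",im); print("cam",C[:3,3])
for t,h in (("billet",.081),("steel_flat",.072),("tray",.034)):
    print(t,[(round(r["p"],2),np.round(r["xyz"],3)) for r in spot_point("wrist",t)[:3]])
    for o in outline_of("wrist",t)[:3]: print("   ",round(o["p"],2),[np.round(v,3) for v in rect(o["pixels"],K,C,h)])
say("")
E
```

```text
tile [(0.81, array([ 0.512,  0.142, -0.003])), (0.74, array([0.556, 0.315, 0.016]))]
   0.87 [array([0.562, 0.315], dtype=float32), array([0.095, 0.065], dtype=float32), np.float64(1.661)]
   0.73 [array([0.516, 0.137], dtype=float32), array([0.089, 0.062], dtype=float32), np.float64(2.085)]
billet [(0.93, array([ 0.502, -0.03 ,  0.072]))]
   0.9 [array([ 0.489, -0.028], dtype=float32), array([0.084, 0.034], dtype=float32), np.float64(3.111)]
cam [ 0.61254523 -0.03195428  0.40110011]
billet [(0.72, array([ 0.499, -0.03 ,  0.071]))]
    0.7 [array([ 0.504, -0.033], dtype=float32), array([0.113, 0.031], dtype=float32), np.float64(3.035)]
steel_flat []
    0.97 [array([ 0.508, -0.032], dtype=float32), array([0.151, 0.051], dtype=float32), np.float64(3.078)]
tray [(0.57, array([ 0.409, -0.268,  0.002]))]
    0.81 [array([ 0.416, -0.261], dtype=float32), array([0.151, 0.094], dtype=float32), np.float64(1.482)]
 t=33.1 tcp [ 0.545 -0.031  0.27 ] w=0.0799 gf=0.0 F [-0.2 -0.2 -0.5]
```

View pics/t2.png

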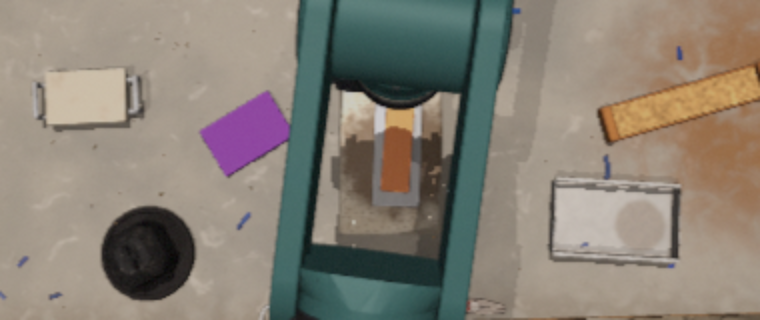

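View pics/w4.png

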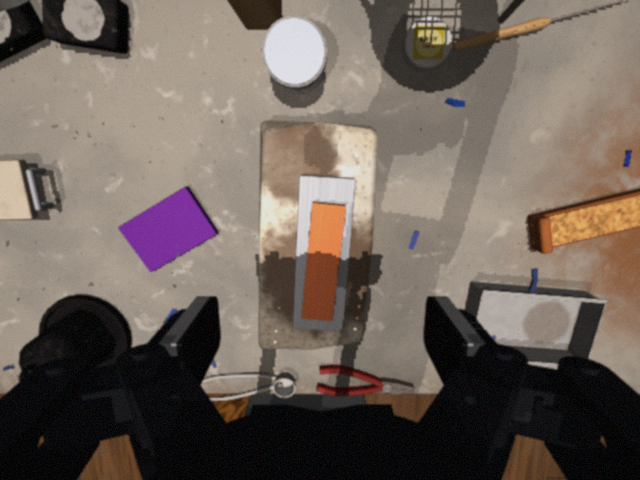

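The tile lies between the turned-up ends and the weight is centred on its pad. The billet is at about (0.504, -0.032) with yaw -0.107, and the tray at about (0.410, -0.265) with yaw 1.475. Now the billet.

```bash
python3 - <<'E'
from h import *
x,y,ya=.504,-.0325,-.107
set_gripper(.050); move_ptp([x,y,.14],[np.pi,0,ya]); move_l([x,y,.10],feed=.15); move_l([x,y,.084],feed=.03); say("at")
set_gripper(.015,60); say("gripped")
move_l([x,y,.10],feed=.05); move_l([x,y,.2],feed=.2); wait(.1); say("up")
im,K,C=cam("wrist"); cv2.imwrite("pics/bill.png",im)
tx,ty,tya=.410,-.265,1.475
move_ptp([tx,ty,.14],[np.pi,0,tya]); wait(.1); say("over")
im,K,C=cam("wrist"); cv2.imwrite("pics/overtray.png",im); np.savez("ot.npz",K=K,C=C)
E
```

```text
at t=35.3 tcp [ 0.504  -0.0325  0.0839] w=0.0500 gf=0.0 F [-0.2  0.1 -1.2]
gripped t=35.6 tcp [ 0.5043 -0.0325  0.0846] w=0.0276 gf=60.4 F [-0.1  1.1  2.6]
up t=36.8 tcp [ 0.5027 -0.0323  0.1974] w=0.0281 gf=59.8 F [-0.2 -0.1 -2.4]
over t=38.8 tcp [ 0.4103 -0.2647  0.1401] w=0.0279 gf=59.8 F [ 0.2 -0.  -1.8]
```

View pics/overtray.png

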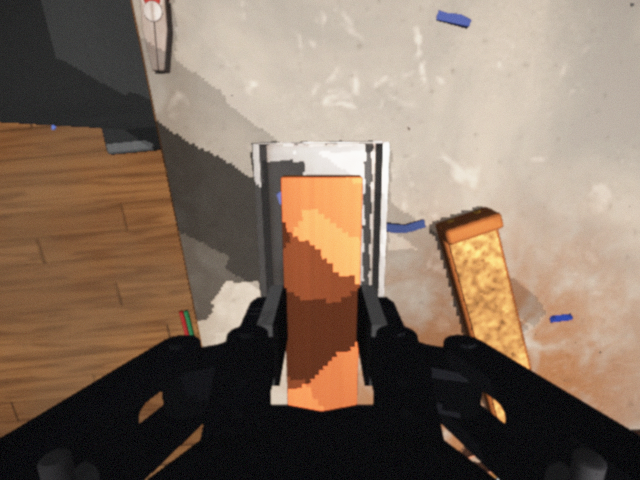

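The billet is held straight and centred over the tray: billet columns 281–362, tray rim 257–386. I'll lower it.

```bash
python3 - <<'E'
from h import *
tx,ty=.410,-.265
move_l([tx,ty,.05],feed=.12); wait(.15); say("low")
f0=state()["contact_force"][2]; z=.05
while z>.011:
    s=.004 if z>.025 else .0015
    z-=s; move_l([tx,ty,z],feed=.03)
    if state()["contact_force"][2]-f0>2.5: break
say("contact")
if z<.022:
    set_gripper(.038); wait(.2); say("open")
    move_l([tx,ty,.06],feed=.1); say("clear")
    move_l([tx,ty,.16],feed=.2)
    move_ptp([.43,-.33,.30],[np.pi,0,1.57]) if solve_ik([.43,-.33,.30],[np.pi,0,1.57]) is not None else None
    wait(.2)
im,K,C=cam("top"); cv2.imwrite("pics/t3.png",cv2.resize(im[180:350,290:560],(810,510)))
for n,h in (("billet",.011),("cradle",.026),("steel_flat",.072)):
    print(n,[(round(r["p"],2),np.round(r["xyz"],3)) for r in spot_point("top",n)[:3]])
    for o in outline_of("top",n)[:3]: print("  ",round(o["p"],2),[np.round(v,3) for v in rect(o["pixels"],K,C,h)])
say("")
E
```

```text
low t=39.9 tcp [ 0.4107 -0.2656  0.0512] w=0.0283 gf=59.8 F [-0.1 -0.5 -3. ]
contact t=43.3 tcp [ 0.4101 -0.2651  0.0142] w=0.0279 gf=60.7 F [-3.1  2.9  5.3]
open t=43.8 tcp [ 0.4101 -0.2651  0.0129] w=0.0378 gf=0.0 F [ 0.3  0.4 -0.1]
clear t=44.4 tcp [ 0.4098 -0.2649  0.0598] w=0.0383 gf=0.0 F [-0.3  0.1 -0.2]
billet [(0.98, array([ 0.411, -0.267,  0.001])), (0.17, array([ 0.535, -0.35 , -0.   ]))]
   0.71 [array([ 0.412, -0.265], dtype=float32), array([0.11 , 0.031], dtype=float32), np.float64(1.454)]
   0.61 [array([0.386, 0.25 ], dtype=float32), array([0.102, 0.098], dtype=float32), np.float64(3.115)]
cradle [(0.9, array([ 0.536, -0.348,  0.   ]))]
   0.63 [array([ 0.537, -0.35 ], dtype=float32), array([0.194, 0.04 ], dtype=float32), np.float64(1.821)]
steel_flat [(0.62, array([ 0.507, -0.028,  0.061]))]
   0.97 [array([ 0.506, -0.029], dtype=float32), array([0.148, 0.05 ], dtype=float32), np.float64(3.082)]
   0.59 [array([ 0.411, -0.252], dtype=float32), array([0.107, 0.03 ], dtype=float32), np.float64(1.478)]
 t=46.3 tcp [ 0.43   -0.3299  0.3   ] w=0.0377 gf=0.0 F [-0.5  0.3  0.4]
```

View pics/t3.png

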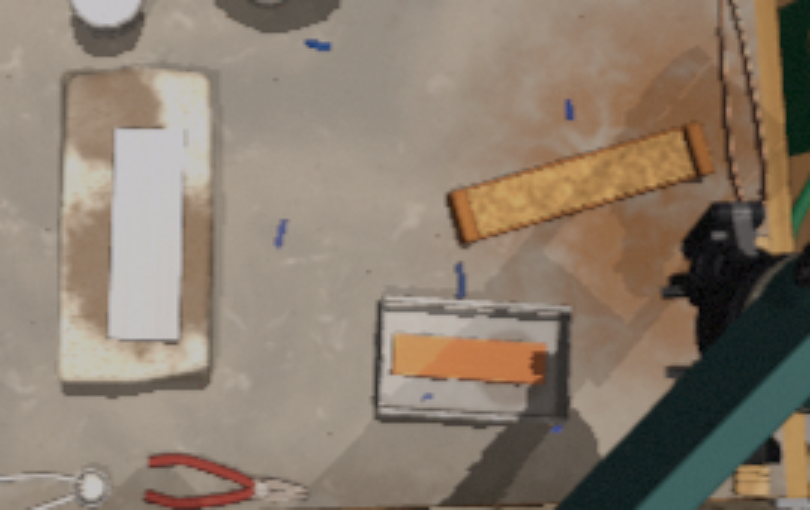

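The billet lies flat in the tray, centred to a few millimetres. The last piece is the steel flat at about (0.507, -0.031) with yaw -0.062, which goes to the cradle at about (0.536, -0.351) with yaw 1.82.

```bash
python3 - <<'E'
from h import *
x,y,ya=.507,-.0315,-.062
set_gripper(.072); move_ptp([x,y,.14],[np.pi,0,ya]); move_l([x,y,.09],feed=.15); move_l([x,y,.0735],feed=.03); say("at")
set_gripper(.03,100); say("gripped")
move_l([x,y,.09],feed=.05); move_l([x,y,.2],feed=.15); wait(.1); say("up")
cx,cy,cya=.536,-.351,1.82
move_ptp([cx,cy,.16],[np.pi,0,cya]); wait(.1); say("over")
im,K,C=cam("wrist"); cv2.imwrite("pics/overcr.png",im)
E
```

```text
at t=49.8 tcp [ 0.507  -0.0315  0.0735] w=0.0723 gf=0.0 F [ 0.3  1.2 -0.1]
gripped t=50.2 tcp [ 0.5073 -0.0314  0.0746] w=0.0461 gf=102.4 F [-2.8 -0.1  5.1]
up t=51.6 tcp [ 0.506  -0.0313  0.198 ] w=0.0466 gf=103.4 F [-0.4  0.2 -5.7]
over t=53.8 tcp [ 0.5362 -0.3505  0.1602] w=0.0462 gf=103.4 F [ 0.  -0.1 -5. ]
```

View pics/overcr.png

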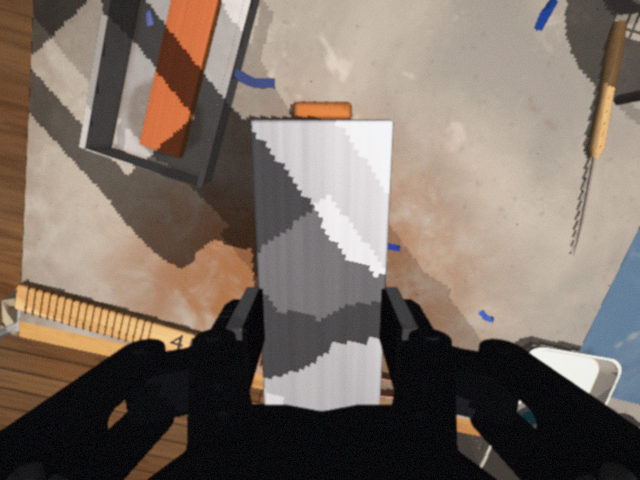

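The steel is square in the grip and in line with the cradle: the cheek's centre is at column 323 and the steel's at 322. I'll lower it.

```bash
python3 - <<'E'
from h import *
cx,cy=.536,-.351
move_l([cx,cy,.055],feed=.12); wait(.15); say("low")
f0=state()["contact_force"][2]; z=.055
while z>.024:
    z-=.004 if z>.036 else .0015
    move_l([cx,cy,z],feed=.03)
    if state()["contact_force"][2]-f0>4: break
say("contact")
if z<.033:
    set_gripper(.075); wait(.2); say("open")
    move_l([cx,cy,.12],feed=.12); move_ptp([.40,-.03,.35],[np.pi,0,0]); wait(.2)
im,K,C=cam("top"); cv2.imwrite("pics/t4.png",cv2.resize(im[160:350,140:560],(800,362)))
for n,h in (("weight",.04),("tile",.026),("billet",.011),("steel_flat",.026),("jar",.06)):
    print(n,[(round(r["p"],2),np.round(r["xyz"],3)) for r in spot_point("top",n)[:2]])
    for o in outline_of("top",n)[:2]: print("  ",round(o["p"],2),[np.round(v,3) for v in rect(o["pixels"],K,C,h)])
say("")
E
```

```text
low t=55.0 tcp [ 0.5367 -0.3516  0.0566] w=0.0464 gf=103.4 F [-0.1  1.1 -5.9]
contact t=57.7 tcp [ 0.5361 -0.351   0.0288] w=0.0462 gf=104.3 F [-2.7  3.5  2.5]
open t=58.3 tcp [ 0.5361 -0.3511  0.0275] w=0.0752 gf=0.0 F [ 0.4 -0.9 -1. ]
weight [(0.75, array([ 0.518, -0.023,  0.001]))]
   0.72 [array([0.387, 0.252], dtype=float32), array([0.073, 0.064], dtype=float32), np.float64(2.026)]
tile [(0.95, array([ 0.516,  0.138, -0.002])), (0.68, array([0.557, 0.312, 0.018]))]
   0.89 [array([0.562, 0.315], dtype=float32), array([0.094, 0.061], dtype=float32), np.float64(1.574)]
   0.64 [array([0.516, 0.137], dtype=float32), array([0.088, 0.06 ], dtype=float32), np.float64(2.093)]
billet [(0.64, array([ 0.408, -0.268, -0.002]))]
   0.81 [array([ 0.41 , -0.263], dtype=float32), array([0.111, 0.03 ], dtype=float32), np.float64(1.474)]
steel_flat [(0.76, array([ 0.539, -0.353,  0.016]))]
   0.98 [array([ 0.536, -0.35 ], dtype=float32), array([0.152, 0.051], dtype=float32), np.float64(1.821)]
   0.63 [array([ 0.516, -0.265], dtype=float32), array([0.039, 0.022], dtype=float32), np.float64(0.242)]
jar [(0.83, array([ 0.688, -0.002,  0.002]))]
   0.75 [array([ 0.679, -0.006], dtype=float32), array([0.06 , 0.052], dtype=float32), np.float64(3.111)]
 t=61.9 tcp [ 0.4  -0.03  0.35] w=0.0751 gf=0.0 F [ 0.1  1.3 -0.7]
```

View pics/t4.png

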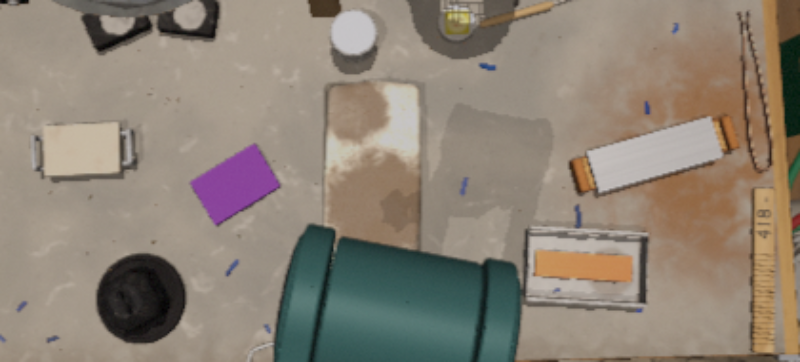

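All four things lie centred on their places (tile (81,150), weight (141,298), billet (583,266), steel (657,155)), and the jar hasn't moved. Handing in.

```bash
python3 -c "
from station import *
print(finish_job())"
```

```text
the job is handed in; nothing more can be done
None
```

The job is handed in at about 62 s on the robot's clock: the weight is on the pad, the tile on the wire rest, the billet in the tray and the steel flat in the cradle, in that order and all let go; the last top picture shows each centred and the jar unmoved, but the hand-in returned no verdict.

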